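# Seat the gauge arm in its blind socket and clamp it

## Task

Take the red-handled gauge arm from its wooden cradle and slide its square shank into the socket of the blue holder until you feel it fully home against the hidden stop; go slowly and press gently, never with more than about 15 N. Let go of the arm so that it stays fully home, then swing the clamp lever on top of the holder all the way over to its far side, away from the socket's mouth. Leave the other things on the bench where they are.

Things in the scene. Friction and masses are not known exactly. Their poses are not given: they have to be found in the camera images.
- grip (a point): centre of the gauge arm's handle, where to grasp it (across y, from above). The arm is one straight rigid bar, about 0.13 kg: red plastic handle 60 mm long, 22 mm square; then along +x a 14 mm square aluminium shank; behind the handle a 15 mm brass point. Balance point about 60 mm along +x. It starts level, its axis 50 mm above the bench, the handle hanging free beyond the cradle.
- tip (a point): front end of the gauge arm's shank, on its axis, 160 mm from the handle's centre along +x (same axes as the handle's frame).
- cradle: fixed wooden cradle, open at the top, that carries the shank at the start in two notched uprights 10 mm thick, 40 and 140 mm along +x from the handle's centre; their cheeks rise 3 mm above the arm's axis. Lift the arm straight up out of it. Origin on the bench under the handle's centre, +x along the arm.
- mouth (a point): centre of the mouth of the square socket in the blue holder's front, 50 mm above the bench; +x is level and points into the socket, z up. The blind hole is level, straight and 16.4 mm square (1.2 mm of play each side of the shank); in front of this point a steel funnel flares over 12 mm to a 31 mm opening.
- head: the blue holder, screwed down; origin on the bench, 60 mm beyond the mouth along +x, axes as the mouth's. Blue head 56 mm wide, 140 mm long, 72 mm high. The shank slides in with little drag until it meets a rigid hidden stop at an unknown depth: its end comes to rest 55 to 110 mm beyond the mouth, the handle staying outside. More than 25 N on either, even as a knock (say 40 mm/s), damages it: feel for it slowly.
- nub (a joint): small spring pin at the hidden stop inside the socket, not visible: 0 when nothing touches it, about 3 mm (0.003) when the shank is fully home. Its spring gives under 0.3 N, too weak to feel or to push the arm back out.
- clamp (a joint): angle of the clamp lever on top of the holder: 0 leaning to the socket's mouth (start: 0 to 0.1), 1.0 rad thrown all the way to the far side, along the mouth's +x. It stays where it is left; 1 to 2 N at the knob moves it; it ends at a firm stop.
- clamp_tip (a point): centre of the black ball knob (26 mm in diameter) at the end of the clamp lever, a 10 mm steel rod 60 mm long. Its pivot is a level axle along the mouth's y, 80 mm beyond the mouth along +x and 44 mm above it. The lever starts leaning 0.5 rad from upright to the mouth's side and ends 0.5 rad to the far side; the knob is about 147 mm above the bench at either end.
- jar: closed blue-grey glaze jar, 64 mm across, 85 mm high; origin at its underside. Bystander.
- bowl: small brown clay bowl, 110 mm across, 55 mm high; origin at its underside. Bystander.
- pot: white water pot, 80 mm across, 90 mm high; origin at its underside. Bystander.
- rib_yellow: flat yellow disc (a throwing rib), 68 mm across, 7 mm thick, lying on the bench; origin at its underside. Bystander.
- rib_green: flat green disc (a throwing rib), 60 mm across, 7 mm thick, lying on the bench; origin at its underside. Bystander.
- knife: flat wooden knife lying on the bench, about 175 mm long, 18 mm wide, 8 mm high; origin under the middle of its handle part. Bystander.
- brush: brush lying on the bench, 170 mm long; origin at its underside. Bystander.
Mind the look-alikes: they are no part of the job. Leave any turquoise look-alike of the part that bears grip alone.

How it is judged:
By the outcome, as a careful person would: the job done as asked, in the order asked, and still so for the second after the job is handed in, with the robot touching nothing.
It also fails if it takes over 59 s, if anything falls off the work surface, if the arm or the gripper's body presses on something with over 40 N, if the wrist force passes 120 N, or if a joint passes its speed limit or range.

## Robot

A 6-joint arm with a two-finger parallel gripper is mounted at the origin on the work surface. World frame = base frame: x ahead of the robot, y to its left, z up, the work surface at z = 0. Lengths are in m, angles in rad, forces in N, time in s.
With the tool pointing down it reaches from about 0.3 to 0.825 m from the base axis. Payload 5.4 kg.
Tool frame: the origin (TCP) lies at the very end of the fingers, on their centre line; the grasp point (between the pads) lies 19 mm behind it; z points along the fingers, y is the line along which they close (so a half turn about z gives the same grasp; the last joint's range is limited). The gripper opens to 92 mm and grips with 3 to 60 N. Pads are 20 mm wide; open, the fingers measure 128 mm over their backs; the gripper's body (75 mm by 189 mm) begins 69 mm behind the grasp point.
Start: joints at [-1.427, 0.158, 1.597, -0, 1.386, -0.21], TCP at [0.199, -0.539, 0.176] pointing down, gripper open.
Joint ranges: [-2.91, 2.91], [-0.94, 2.29], [0.18, 2.7], [-1.29, 4.43], [0.17, 2.64], [-3, 3]. Speed limits (rad/s): [2.57, 2.57, 3.14, 3.14, 3.14, 3.14].

## Interface

Orientations are given as a rotation vector (axis times angle).
In Python, from workcell import bot gives the robot as it stands. Calls block until the motion is done:
- bot.goto(position, orientation): joint-space move of the TCP to a pose.
- bot.line_to(position, rot=None, max_speed=0.15): straight line of the TCP; rot=None keeps the orientation; max_speed is the mean speed in m/s.
- bot.set_joints(angles): joint-space move.
- bot.set_gripper(opening, newtons=None): opening from 0.0 (shut) to 1.0 (fully open); newtons is the grip in N (None keeps the last); returns when the fingers have stopped.
- bot.hold(seconds).
- bot.inverse_kinematics(position, orientation): joint angles nearest the present ones, or None.
- bot.read_camera(name): name is "scene" or "top" or "wrist"; returns a dict with "pixels" (384x512x3 uint8, blue, green, red), "fx", "fy", "cx", "cy" (pixels), "k1" (the pictures are not rectified: a ray, as slopes to the right and down, at radius r is drawn at 1 + k1 r^2 times it, then the intrinsics apply), "R" (3x3) and "t" (3): a world point X has camera coordinates R X + t. Camera axes: x right, y down, z forward; pixel columns grow to the right and rows downward; lengths in m; the calibration is good to about 2 mm. A picture is of the moment at which its call begins. There is no depth.
A pose or a line that the arm cannot do raises bot.MotionError and nothing moves.
- bot.job_done(): hands the job in; it is judged then, once.
Readings, each from a call of its own:
- bot.current_clock(): time.
- bot.current_joints(): joint angles.
- bot.current_joint_vel(): joint speeds.
- bot.current_effort(): joint torques, N m.
- bot.current_ee_pos(): TCP position.
- bot.current_tool_rot(): TCP orientation.
- bot.current_contact_force(): force on the tool from outside, world axes, zero at the start.
- bot.current_ft_torque(): the same for the moment, N m.
- bot.current_opening(): opening from 0.0 (shut) to 1.0 (fully open).
- bot.current_grip_force(): force on a finger pad.
Only numpy, scipy, OpenCV 4.12 (cv2) and the standard library are available. Lean on these libraries where they do the work, as an engineer would, in place of code of your own. Each camera call takes 0.05 s, during which the arm holds its last target. There are 200 camera calls.

## Working session

There is one attempt and no reset: what is moved stays moved. The work goes in short steps, each a Python script; the robot and the scene stay as the last script left them, time stands still between calls to the robot, and variables do not carry over. Pictures are saved under pics/ and viewed, at most 10 in all, crops included, and the job is handed in when it is done.

```bash
ls; mkdir -p pics
python3 - <<'E'
from workcell import bot
import cv2,pickle
for n in ("scene","top"):
    c=bot.read_camera(n); cv2.imwrite(f"pics/{n}0.png",c["pixels"]); pickle.dump(c,open(f"{n}0.pkl","wb"))
    print(n,{k:c[k] for k in c if k!="pixels"})
print(bot.current_clock(),bot.current_tool_rot())
E
```

```text
pics
scene {'fx': 385.8117420086869, 'fy': 385.8117420086869, 'cx': 250.7890966257803, 'cy': 191.8068796758597, 'k1': -0.08971505640758314, 'R': array([[ 0.5369644 ,  0.84356892, -0.00779187],
       [ 0.4745832 , -0.30970109, -0.8239272 ],
       [-0.69745252,  0.43872168, -0.56664209]]), 't': array([-0.28513022, -0.14758789,  1.60403783])}
top {'fx': 367.95777013141463, 'fy': 367.95777013141463, 'cx': 254.73181215927397, 'cy': 188.73800417973857, 'k1': -0.030554422300313168, 'R': array([[ 0.02890462, -0.99957539, -0.00368263],
       [-0.99415986, -0.02836441, -0.10412311],
       [ 0.10397445,  0.00667076, -0.9945576 ]]), 't': array([0.01741742, 0.56297389, 1.01693881])}
0.1 [-3.09089974e+00 -5.52501143e-01 -1.01337900e-04]
```

View pics/scene0.png

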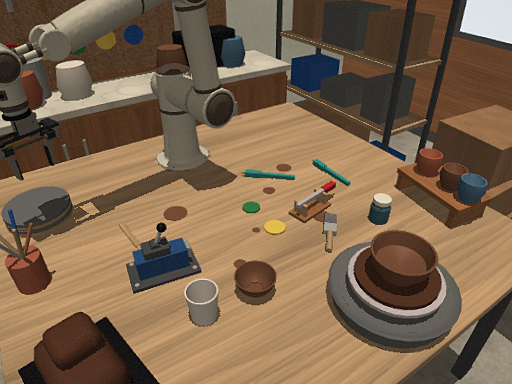

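View pics/top0.png

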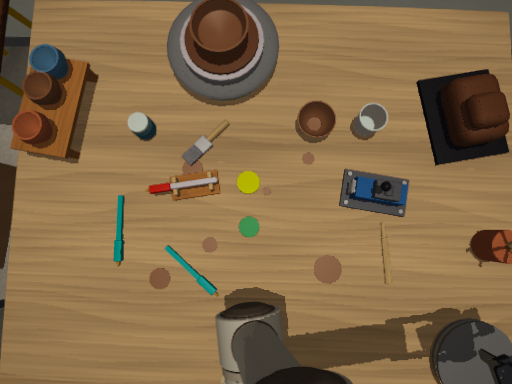

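The top view shows the red handle at about (160,188), with its shank running right to (217,181). The holder is at (375,192), its mouth facing left at about (347,188), and the knob is at (386,187). The turquoise look-alikes are at (119,230) and (190,270). Next I'll measure these and zoom in on the holder.

```bash
cat > h.py <<'E'
import numpy as np,cv2,pickle
def ray(c,uv):
    p=(np.asarray(uv,float)-[c["cx"],c["cy"]])/[c["fx"],c["fy"]]
    u=p.copy()
    for _ in range(20): u=p/(1+c["k1"]*(u@u))
    R=np.asarray(c["R"]); return -R.T@c["t"], R.T@np.r_[u,1]
def plane(c,uv,z):
    o,d=ray(c,uv); return o+d*(z-o[2])/d[2]
def tri(c1,a,c2,b):
    o,d=ray(c1,a); p,e=ray(c2,b); s=np.linalg.lstsq(np.c_[d,-e],p-o,rcond=None)[0]
    return (o+d*s[0]+p+e*s[1])/2, np.linalg.norm(o+d*s[0]-p-e*s[1])
def proj(c,X):
    q=c["R"]@np.asarray(X)+c["t"]; q=q[:2]/q[2]; q=q*(1+c["k1"]*(q@q)); return q*[c["fx"],c["fy"]]+[c["cx"],c["cy"]]
def mask(c,lo,hi):
    m=cv2.inRange(cv2.cvtColor(c["pixels"],cv2.COLOR_BGR2HSV),lo,hi); return m
def blobs(m,amin=20):
    n,l,s,ce=cv2.connectedComponentsWithStats(m)
    return [(s[i,4],ce[i],np.argwhere(l==i)[:,::-1]) for i in range(1,n) if s[i,4]>=amin]
E
python3 - <<'E'
from h import *
T=pickle.load(open("top0.pkl","rb"));S=pickle.load(open("scene0.pkl","rb"))
for n,c in (("top",T),("scene",S)):
    for col,lo,hi in (("red",(0,190,120),(4,255,255)),("blue",(100,150,40),(120,255,255)),("black",(0,0,0),(180,255,38))):
        for a,ce,p in blobs(mask(c,lo,hi),25):
            r=cv2.minAreaRect(p.astype(np.float32)); 
            if a<1500: print(n,col,a,ce.round(1),[np.round(x,1) for x in r])
t=cv2.resize(T["pixels"][160:225,330:420],None,fx=8,fy=8,interpolation=cv2.INTER_CUBIC)[:500]
s=cv2.resize(S["pixels"][215:295,115:215],None,fx=7.5,fy=7.5,interpolation=cv2.INTER_CUBIC)
cv2.imwrite("pics/ct.png",t);cv2.imwrite("pics/cs.png",s)
E
```

```text
top red 140 [159.5 187.5] [array([159.4, 187.4]), array([ 6.9, 19.9]), np.float64(81.9)]
top blue 620 [374.  191.9] [array([378.8, 191. ]), array([55.4, 22.3]), np.float64(9.9)]
top black 472 [ 7.4 32.7] [array([14.5, 36. ]), array([29., 72.]), np.float64(0.0)]
top black 242 [467.2 115.3] [array([468. , 116.3]), array([32.2, 14.6]), np.float64(65.1)]
top black 84 [149.7 133.4] [array([148.8, 133.5]), array([ 8.2, 18.6]), np.float64(51.8)]
top black 169 [380.7 187.6] [array([381., 189.]), array([16., 18.]), np.float64(90.0)]
top black 29 [  1.5 303.4] [array([  1.5, 303.5]), array([7., 3.]), np.float64(90.0)]
top black 230 [247.1 306.7] [array([246.6, 308.4]), array([12.3, 54.5]), np.float64(82.7)]
top black 77 [440.4 337.9] [array([441.3, 338.6]), array([ 8.9, 47.7]), np.float64(33.0)]
top black 87 [445.2 339.7] [array([446.3, 339.9]), array([ 8.2, 45.5]), np.float64(34.0)]
top black 509 [501.6 368. ] [array([496., 366.]), array([34., 30.]), np.float64(90.0)]
top black 1094 [301.8 376.5] [array([300.5, 375. ]), array([16., 89.]), np.float64(90.0)]
scene red 51 [328. 185.] [array([327
[... 2560 characters left out ...]
, 292. ]), array([51.2,  7.7]), np.float64(38.7)]
scene black 71 [419.6 285.9] [array([419.3, 286.5]), array([ 9.3, 21.9]), np.float64(66.4)]
scene black 89 [397.8 291.5] [array([396.3, 290.6]), array([35.8,  7.4]), np.float64(7.9)]
scene black 1303 [478.6 338.2] [array([480.9, 332.8]), array([ 16.4, 101. ]), np.float64(31.1)]
scene black 33 [423.6 304.9] [array([424.3, 304.2]), array([ 3.8, 27.3]), np.float64(66.3)]
scene black 1254 [125.9 355.6] [array([120.7, 358. ]), array([85.7, 27.6]), np.float64(51.3)]
scene black 237 [ 84.4 354.7] [array([ 81.2, 354.5]), array([11.8, 54.4]), np.float64(54.8)]
scene black 380 [ 30.9 374.3] [array([ 31. , 376.3]), array([25.1, 18.7]), np.float64(61.7)]
```

View pics/ct.png

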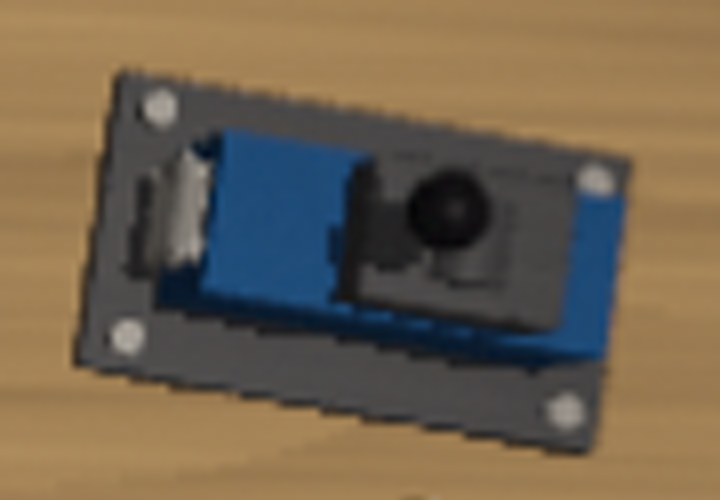

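View pics/cs.png

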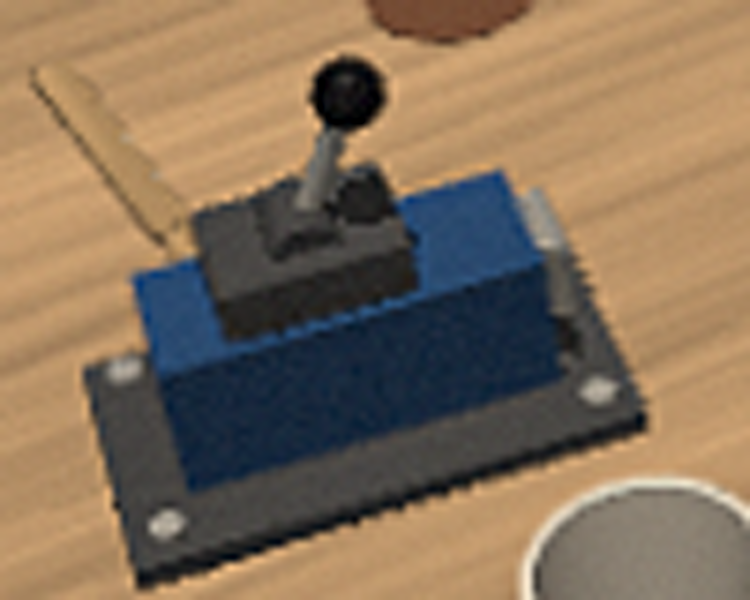

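Holder corners are clear in both crops: the funnel is on the left in the top view, the knob at crop pixel (448,208), and in the scene crop the knob is at (348,93).

Run:
```python
from h import *
T=pickle.load(open("top0.pkl","rb"));S=pickle.load(open("scene0.pkl","rb"))
ct=lambda x,y:np.array([330+(x+.5)/8-.5,160+(y+.5)/8-.5])
cs=lambda x,y:np.array([115+(x+.5)/7.5-.5,215+(y+.5)/7.5-.5])
print("knob",tri(T,ct(448,208),S,cs(348,93)))
print("plate scr",[plane(T,ct(*q),.012).round(4) for q in((160,107),(127,337),(566,410),(597,180))])
print("top corners",[plane(T,ct(*q),.072).round(4) for q in((228,130),(203,292),(605,358),(627,192))])
print("scene top corners",[plane(S,cs(*q),.072).round(4) for q in((503,172),(543,262),(160,372),(135,275))])
# red handle
a,ce,p=max(blobs(mask(T,(0,170,90),(6,255,255))&(np.indices((384,512))[1]<180).astype(np.uint8)*255),key=lambda b:-abs(b[1][0]-160))
print("handle",a,ce,plane(T,ce,.061),"scene",plane(S,[328,185],.061))
hsv=cv2.cvtColor(T["pixels"],cv2.COLOR_BGR2HSV)
m=cv2.inRange(hsv,(0,0,140),(180,60,255)); 
for b in blobs(m,15):
    if 165<b[1][0]<225 and 170<b[1][1]<200:
        q=np.array([plane(T,x,.057)[:2] for x in b[2]]);c=q.mean(0);v=np.linalg.svd(q-c)[2][0];t=(q-c)@v
        print("shank",b[0],b[1],c,v,t.min(),t.max(),np.degrees(np.arctan2(v[1],v[0])))
```

```text
knob (array([ 0.56722358, -0.29740587,  0.14885041]), np.float64(0.00010017724406297183))
plate scr [array([ 0.6181, -0.2406,  0.012 ]), array([ 0.534 , -0.2288,  0.012 ]), array([ 0.5121, -0.3877,  0.012 ]), array([ 0.596 , -0.4001,  0.012 ])]
top corners [array([ 0.6015, -0.2488,  0.072 ]), array([ 0.5455, -0.2403,  0.072 ]), array([ 0.5268, -0.3778,  0.072 ]), array([ 0.584 , -0.3862,  0.072 ])]
scene top corners [array([ 0.5488, -0.2401,  0.072 ]), array([ 0.6016, -0.2481,  0.072 ]), array([ 0.5807, -0.3843,  0.072 ]), array([ 0.5285, -0.3759,  0.072 ])]
handle 166 [159.35542169 187.81927711] [0.5539697  0.29718883 0.061     ] scene [0.55974335 0.29369484 0.061     ]
shank 224 [193.28125 182.28125] [0.57251779 0.20452954] [ 0.17883517 -0.98387905] -0.0651165782645672 0.06413345453505782 -79.69808099900678
```

The two views agree:

| Item | Position | Direction |
|---|---|---|
| Mouth | about (0.5744, -0.2443) | -98° |
| Grip | about (0.5555, 0.298) | -79.7° |

The knob lies on the holder axis 53 mm beyond the mouth, as expected. I'll look at both from close by, starting with the holder because it is on the way.

```bash
cat >> h.py <<'E'
from scipy.spatial.transform import Rotation as Ro
def rv(deg):
    a=np.radians(deg); x=np.r_[np.cos(a),np.sin(a),0]; z=np.r_[0,0,-1.]
    return Ro.from_matrix(np.c_[x,np.cross(z,x),z]).as_rotvec()
def d(deg): a=np.radians(deg); return np.r_[np.cos(a),np.sin(a),0]
E
python3 - <<'E'
from workcell import bot
from h import *
for o in (0,180):
    for n,p,a in (("grip",[.5555,.298,.031],-79.7),("ins",np.r_[.5744,-.2443,.031]-.17*d(-98),-98),("hov",[.5744,-.2443,.25],-98)):
        j=bot.inverse_kinematics(p,rv(a+o)); print(o,n,None if j is None else np.round(j,2))
c=bot.read_camera("wrist"); R=Ro.from_rotvec(bot.current_tool_rot()).as_matrix()
C=-np.asarray(c["R"]).T@c["t"]; print("cam in tool",R.T@(C-bot.current_ee_pos()),"fwd",R.T@np.asarray(c["R"])[2],"imgright",R.T@np.asarray(c["R"])[0],c["fx"],bot.current_contact_force())
E
```

```text
0 grip None
0 ins [-0.33  0.38  1.64 -0.    1.13  2.95]
0 hov [-0.6   0.25  1.35 -0.    1.54  2.69]
180 grip [ 0.3   0.44  1.55 -0.    1.15  0.12]
180 ins [-0.33  0.38  1.64 -0.    1.13 -0.19]
180 hov [-0.6   0.25  1.35 -0.    1.54 -0.46]
cam in tool [ 0.06867752 -0.00031778 -0.20754175] fwd [-0.24624485 -0.00154902  0.96920641] imgright [1.04964711e-04 9.99998674e-01 1.62490595e-03] 313.7124378914879 [ 0.50700496 -0.03592593 -0.1816814 ]
```

Run:
```python
from workcell import bot
from h import *
def snap(n):
    c=bot.read_camera("wrist"); pickle.dump(c,open(n+".pkl","wb")); return c
m=np.r_[.5744,-.2443,0]
bot.goto(m-.07*d(-98)+[0,0,.22],rv(82)); bot.hold(.3); a=snap("w_m")
bot.goto([.5555,.298,.15],rv(100.3)); bot.hold(.3); b=snap("w_g")
cv2.imwrite("pics/w.png",np.hstack([a["pixels"],b["pixels"]])[:, :, :] if 0 else cv2.resize(np.hstack([a["pixels"],b["pixels"]]),(800,300)))
print(bot.current_clock())
print("mouth px",proj(a,m+[0,0,.05]),"grip",proj(b,[.5555,.298,.061]),"tip",proj(b,np.r_[.5555,.298,.057]+.16*d(-79.7)))
```

```text
4.525
mouth px [261.57173041 219.28620982] grip [261.10425883 180.20433892] tip [261.18884545 318.17764664]
```

View pics/w.png

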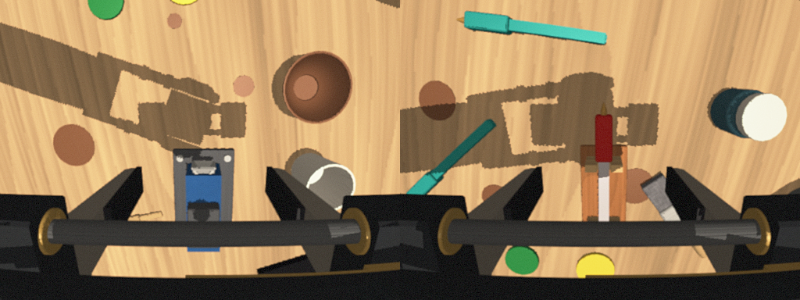

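The wrist views show the holder and handle where expected: handle centre at about (261,177) against a predicted (261,180), with the funnel centred near column 260. I'll refine both numerically, then grasp.

Run:
```python
from h import *
a=pickle.load(open("w_m.pkl","rb"));b=pickle.load(open("w_g.pkl","rb"))
def fit(q):
    c=q.mean(0);v=np.linalg.svd(q-c)[2][0];t=(q-c)@v;return c.round(4),v.round(4),t.min().round(4),t.max().round(4),np.degrees(np.arctan2(v[1],v[0])).round(2)
for A,ce,p in blobs(mask(b,(0,170,70),(6,255,255)),100): 
    if 220<ce[0]<300: print("handle",A,ce,fit(np.array([plane(b,x,.061)[:2] for x in p])))
for A,ce,p in blobs(mask(b,(0,0,120),(180,60,255)),100):
    if 220<ce[0]<300: print("shank",A,ce,fit(np.array([plane(b,x,.057)[:2] for x in p])))
for A,ce,p in blobs(mask(a,(100,130,40),(120,255,255)),100):
    print("blue",A,ce,fit(np.array([plane(a,x,.072)[:2] for x in p])))
    if A>1000:
        # edges per row
        for r in range(p[:,1].min()+3,p[:,1].max(),6):
            x=p[p[:,1]==r,0]; l,h=plane(a,[x.min()-.5,r],.072),plane(a,[x.max()+.5,r],.072); print(r,x.min(),x.max(),((l+h)/2)[:2].round(4),np.linalg.norm(l-h).round(4))
cv2.imwrite("pics/wm.png",cv2.resize(a["pixels"][180:260,215:315],None,fx=7,fy=7,interpolation=cv2.INTER_CUBIC))
```

```text
handle 1171 [260.44662681 176.6353544 ] (array([0.5543, 0.3012]), array([ 0.1737, -0.9848]), np.float64(-0.029), np.float64(0.0296), np.float64(-79.99))
shank 956 [260.22175732 246.7123431 ] (array([0.5675, 0.2264]), array([ 0.1745, -0.9847]), np.float64(-0.043), np.float64(0.0423), np.float64(-79.95))
blue 1737 [260.11226252 239.57282671] (array([ 0.57  , -0.2624]), array([ 0.9525, -0.3044]), np.float64(-0.0298), np.float64(0.0321), np.float64(-17.72))
213 240 279 [ 0.5742 -0.2281] 0.0478
219 240 280 [ 0.5737 -0.2357] 0.0493
225 238 282 [ 0.5726 -0.2433] 0.0544
231 238 282 [ 0.5715 -0.251 ] 0.0547
237 238 282 [ 0.5704 -0.2588] 0.055
243 238 282 [ 0.5693 -0.2667] 0.0553
249 239 282 [ 0.5688 -0.2748] 0.0544
255 238 282 [ 0.567  -0.2828] 0.0559
261 239 281 [ 0.5658 -0.2909] 0.0538
267 239 281 [ 0.5647 -0.2992] 0.0541
blue 120 [259.85 318.95] (array([ 0.5536, -0.3758]), array([ 0.9899, -0.1415]), np.float64(-0.0251), np.float64(0.0255), np.float64(-8.13))
```

View pics/wm.png

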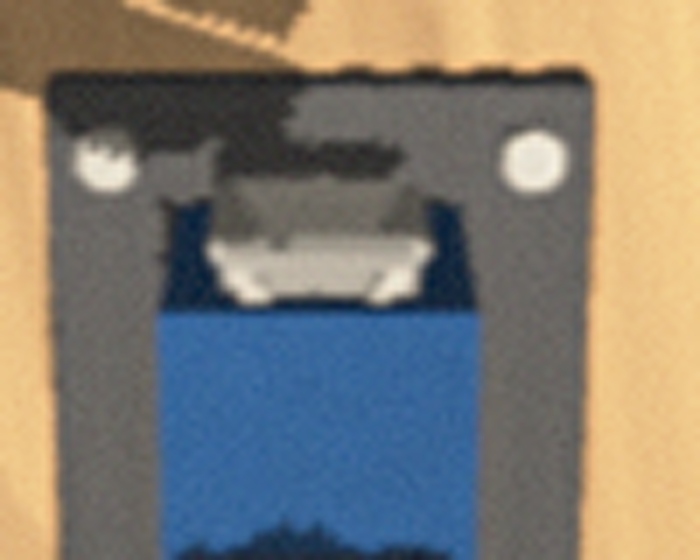

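Run:
```python
from workcell import bot
from h import *
g=np.r_[.5551,.2985,0]
bot.set_gripper(.6,30)
bot.line_to(g+[0,0,.031],rv(100.1),.12); print("f0",bot.current_contact_force())
bot.set_gripper(0,30); print(bot.current_opening()*92,bot.current_grip_force(),bot.current_contact_force())
bot.line_to(g+[0,0,.075],None,.08); print(bot.current_contact_force(),bot.current_ft_torque())
u=d(-98.05); m=np.r_[.5735,-.2440,0]; np.save("m.npy",m)
bot.goto(m-.195*u+[0,0,.075],rv(81.95))
bot.line_to(m-.195*u+[0,0,.031],None,.08); bot.hold(.3)
print(bot.current_ee_pos(),bot.current_contact_force(),bot.current_ft_torque(),bot.current_clock(),bot.current_opening()*92)
for n in ("wrist","top","scene"):
    c=bot.read_camera(n); pickle.dump(c,open(n+"1.pkl","wb"))
    ax=[proj(c,m+s*u+[0,0,.057]) for s in (-.12,-.04)]; print(n,np.round(ax,1))
W=pickle.load(open("wrist1.pkl","rb"))["pixels"]; S=pickle.load(open("scene1.pkl","rb"))["pixels"]
cv2.imwrite("pics/p1.png",np.hstack([cv2.resize(W[150:350,180:340],(400,500)),cv2.resize(S[190:290,130:210],(400,500))]))
```

```text
f0 [0.17940993 0.17601077 0.50096565]
0.1761496925718919 0.0 [ 0.00874019 -0.51920181 -0.72538787]
[-0.12110129  0.11344913 -0.24505785] [-0.05538926 -0.09102908  0.00371004]
[ 0.60117573 -0.05100887  0.0315041 ] [ 1.17112319  0.56499266 -0.04460501] [-0.03061739 -0.07212496  0.02151918] 10.275 0.4681625684327434
wrist [[261.1 324.8]
 [261.1 409.8]]
top [[312.1 179.3]
 [340.6 184.1]]
scene [[224.9 235.2]
 [198.3 243. ]]
```

View pics/p1.png

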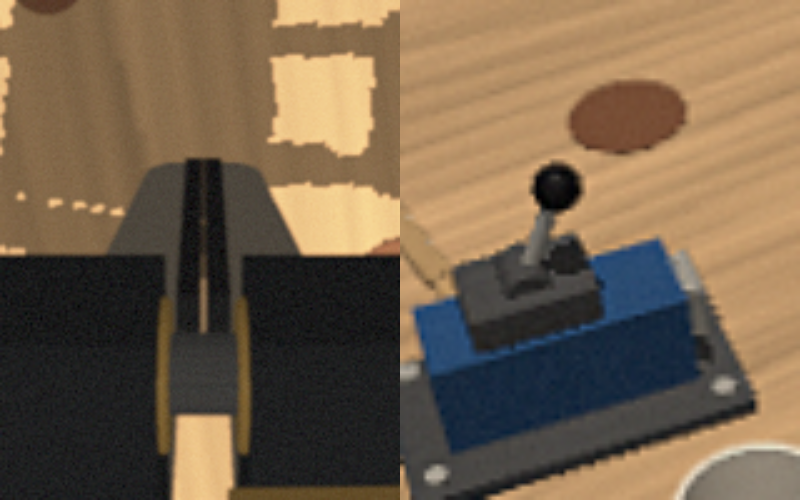

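The gripper is empty: it closed to 0.2 mm, so the grasp missed. I should have checked for that before moving on. I'll look at where the arm is now.

Run:
```python
from workcell import bot
from h import *
bot.line_to(bot.current_ee_pos()+[0,0,.1],None,.15)
T0=pickle.load(open("top0.pkl","rb"));T1=pickle.load(open("top1.pkl","rb"));S1=pickle.load(open("scene1.pkl","rb"));S0=pickle.load(open("scene0.pkl","rb"))
for n,c in (("t0",T0),("t1",T1),("s0",S0),("s1",S1)):
    for A,ce,p in blobs(mask(c,(0,170,70),(6,255,255)),30):
        if (n[0]=="t" and 140<ce[0]<180 and 170<ce[1]<200) or (n[0]=="s" and 310<ce[0]<345 and 170<ce[1]<200): print(n,A,ce)
cv2.imwrite("pics/p2.png",np.vstack([np.hstack([cv2.resize(x["pixels"][160:210,140:230],(400,222)) for x in (T0,T1)]),np.hstack([cv2.resize(x["pixels"][170:225,280:350],(400,314)) for x in (S0,S1)])]))
```

```text
t0 170 [159.41764706 187.90588235]
t1 169 [159.47928994 187.89940828]
s0 79 [328.49367089 185.62025316]
s1 81 [328.67901235 185.50617284]
```

View pics/p2.png

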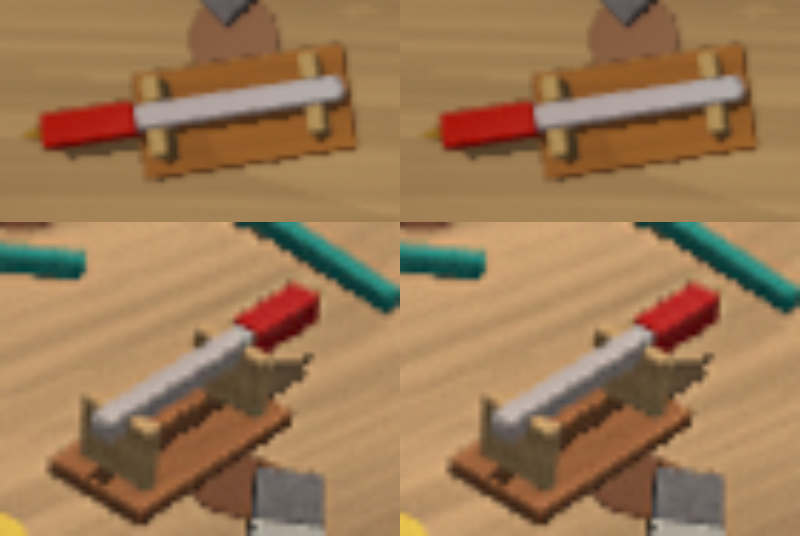

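The arm hasn't moved in its cradle. I'll go back, descend, and check pose and picture before closing.

Run:
```python
from workcell import bot
from h import *
T0=pickle.load(open("top0.pkl","rb"));S0=pickle.load(open("scene0.pkl","rb"))
# junction/tip check: handle-shank boundary top edges
tt=lambda x,y:[140+x*90/400-.5,160+y*50/222-.5]; ss=lambda x,y:[280+x*70/400-.5,170+(y-222)*55/314-.5]
print("tip tri",tri(T0,tt(342,88),S0,ss(103,415)),"junction",tri(T0,tt(135,116),S0,ss(245,335)))
g=np.r_[.5551,.2985,0]
bot.set_gripper(.6,30)
bot.goto(g+[0,0,.12],rv(100.1)); print(bot.current_ee_pos(),bot.current_opening())
bot.line_to(g+[0,0,.031],None,.12); print(bot.current_ee_pos(),bot.current_tool_rot(),rv(100.1),bot.current_contact_force(),bot.current_clock(),bot.current_opening())
W=bot.read_camera("wrist")["pixels"];S=bot.read_camera("scene")["pixels"]
cv2.imwrite("pics/p3.png",np.hstack([cv2.resize(W[100:350,160:360],(400,500)),cv2.resize(S[110:235,260:360],(400,500))]))
```

```text
tip tri (array([0.58330313, 0.14159956, 0.05897817]), np.float64(0.003280686423944881)) junction (array([0.5611721 , 0.26933279, 0.05339786]), np.float64(0.0018379482370932344))
[0.55571312 0.29739392 0.12003322] 0.598193900803157
[0.55591765 0.29866167 0.03193646] [2.01688371e+00 2.40754047e+00 2.20477568e-03] [2.01727591 2.40836092 0.        ] [0.05358215 0.65703605 0.57421683] 14.375 0.6012178748853078
```

View pics/p3.png

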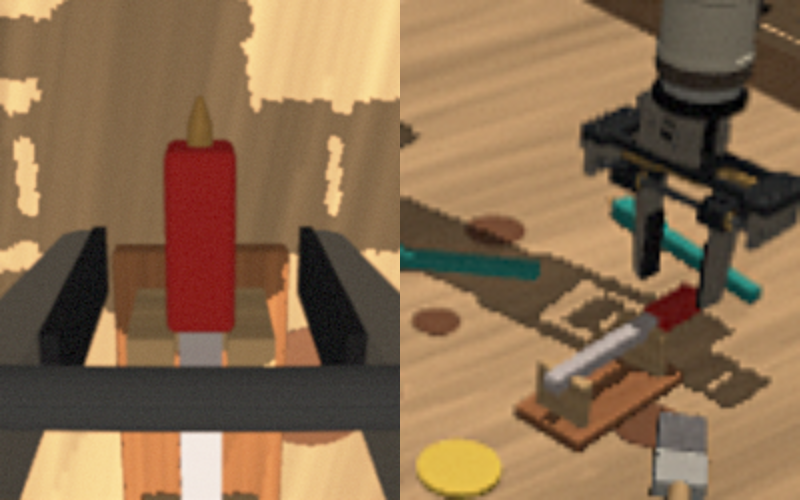

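The fingers straddle the handle in the wrist view, but in the scene view their tips look higher than the handle. I'll triangulate the height from the pictures.

Run:
```python
from workcell import bot
from h import *
c=bot.read_camera("scene"); p=bot.current_ee_pos(); R=Ro.from_rotvec(bot.current_tool_rot()).as_matrix()
for s in (-.0275,.0275):
    for dz in (0,.03,.05): 
        q=proj(c,p+R@[0,s,0]+[0,0,dz]); print(s,dz,q.round(1),"crop",(400+(q[0]-260)*4).round(),((q[1]-110)*4).round())
for z in (.04,.05,.06): 
    q=proj(c,[.5551,.2985,z]); print("grip",z,(400+(q[0]-260)*4).round(),((q[1]-110)*4).round())
for n in ("top","wrist"):
    k=bot.read_camera(n); print(n,proj(k,p).round(1),[proj(k,p+R@[0,s,0]).round(1) for s in (-.0275,.0275)])
print(bot.current_joints(),bot.current_ee_pos())
```

```text
-0.0275 0 [321.3 187.8] crop 645.0 311.0
-0.0275 0.03 [322.1 180.6] crop 648.0 282.0
-0.0275 0.05 [322.7 175.7] crop 651.0 263.0
0.0275 0 [333.9 194.3] crop 696.0 337.0
0.0275 0.03 [334.9 187. ] crop 700.0 308.0
0.0275 0.05 [335.6 182. ] crop 702.0 288.0
grip 0.04 670.0 316.0
grip 0.05 671.0 306.0
grip 0.06 672.0 297.0
top [161.5 188.2] [array([162.6, 197.7]), array([160.3, 178.7])]
wrist [261.7 209.9] [array([222.2, 209.8]), array([301.2, 209.8])]
[ 3.02011181e-01  4.39671111e-01  1.55040650e+00 -2.33771508e-05
  1.15007138e+00  1.25689634e-01] [0.55567381 0.29869116 0.03183172]
```

The pictures put the fingertips about 32 mm higher than reported, which also explains the empty grasp. I'll descend further under a force guard and check again.

Run:
```python
from workcell import bot
from h import *
g=np.r_[.5551,.2985,0]; f0=np.array(bot.current_contact_force())
for z in (.026,.020,.014,.008,.003):
    bot.line_to(g+[0,0,z],None,.06); f=bot.current_contact_force()-f0
    print(z,np.round(bot.current_ee_pos(),4),f.round(2))
    if abs(f[2])>3: break
c=bot.read_camera("scene"); W=bot.read_camera("wrist")
cv2.imwrite("pics/p4.png",np.hstack([cv2.resize(W["pixels"][100:350,160:360],(400,500)),cv2.resize(c["pixels"][110:235,260:360],(400,500))]))
```

```text
0.026 [0.5546 0.2984 0.0254] [ 0.51 -0.55 -0.77]
0.02 [0.5545 0.2983 0.0192] [-0.37  0.85  0.15]
0.014 [0.5546 0.2983 0.0133] [ 0.02  0.54 -1.08]
0.008 [0.5546 0.2983 0.0074] [-0.79 -0.39  0.38]
0.003 [0.5547 0.2984 0.0025] [0.41 0.25 0.31]
```

View pics/p4.png

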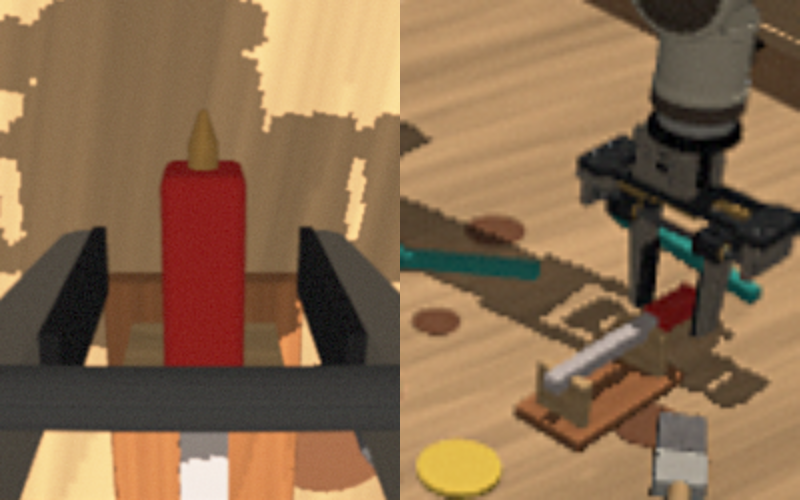

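The tips now reach below the handle axis with no contact force, so the reported z reads about 32 mm low. The fingers are centred on the handle (inner faces at columns 105 and 300, handle at 203). I'll close here. The grasp height itself is then my reference for the 50 mm axis.

Run:
```python
from workcell import bot
from h import *
bot.set_gripper(0,30); o=bot.current_opening()*92; print(o,bot.current_grip_force(),bot.current_ee_pos(),bot.current_contact_force(),bot.current_clock())
if o>15:
    p=np.array(bot.current_ee_pos()); np.save("zg.npy",p)
    bot.line_to(p+[0,0,.045],None,.08); print(bot.current_opening()*92,bot.current_grip_force(),bot.current_contact_force())
    m=np.load("m.npy");u=d(-98.05)
    bot.goto(m-.205*u+[0,0,p[2]+.045],rv(81.95))
    bot.line_to(m-.205*u+[0,0,p[2]],None,.08); bot.hold(.2)
    print(bot.current_opening()*92,bot.current_ee_pos(),bot.current_contact_force(),bot.current_ft_torque(),bot.current_clock())
    for n in ("wrist","top","scene"): pickle.dump(bot.read_camera(n),open(n+"2.pkl","wb"))
    W,T,S=[pickle.load(open(n+"2.pkl","rb"))["pixels"] for n in ("wrist","top","scene")]
    cv2.imwrite("pics/p5.png",np.vstack([cv2.resize(T[160:220,290:410],(800,400))[:300],cv2.resize(S[185:275,135:295],(800,450))[:300]]))
```

```text
21.740115079489247 29.998389780521393 [0.55514579 0.29849327 0.00303891] [-1.1334644   0.14804316 -0.15762555] 16.575
21.35714158788074 29.998030364513397 [-0.30104824  0.61094284 -1.97119572]
21.97902263466609 [ 0.60281462 -0.04121968  0.00377447] [ 0.01427896  0.08850776 -1.63128511] [ 0.0212069  -0.0981529   0.00798569] 19.5
```

View pics/p5.png

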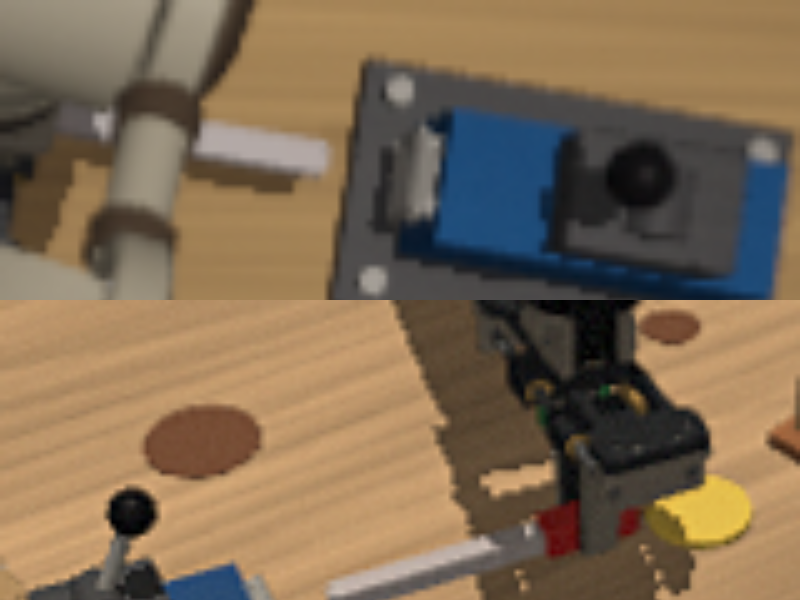

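The arm is held: 21.7 mm opening, about 1.6 N of weight, and the shank pointing at the mouth with its tip at about (339,183) in the top view. I've used up the picture allowance, with one over the limit of 10, so from here on I'll work from numbers. Next is the shank axis in top and scene against the mouth.

Run:
```python
from h import *
T,S=[pickle.load(open(n+"2.pkl","rb")) for n in ("top","scene")]
m=np.load("m.npy");u=d(-98.05);n=np.r_[-u[1],u[0],0]
def rel(X): X=np.asarray(X)-m; return (X@u).round(4),(X@n).round(4),X[2].round(4)
for A,ce,p in blobs(mask(T,(0,0,140),(180,60,255)),40):
    if 315<ce[0]<345 and 170<ce[1]<195:
        q=np.array([plane(T,x,.057) for x in p]); c=q[:,:2].mean(0);v=np.linalg.svd(q[:,:2]-c)[2][0]
        print("top shank",A,ce,np.degrees(np.arctan2(v[1],v[0])),rel(np.r_[c,.057]))
        t=(q-m)@u; print("tip end",t.max(),"lat at tip",np.mean(((q-m)@n)[t>t.max()-.02]))
        tt=p[np.argmax(t)]
for A,ce,p in blobs(mask(S,(0,0,120),(180,60,255)),40):
    if 195<ce[0]<245 and 220<ce[1]<250:
        # upper edge of shank top face: fit in scene; compare with projected edges
        print("scene shank",A,ce,p.min(0),p.max(0))
        for col in range(p[:,0].min()+2,p[:,0].max(),6):
            r=p[p[:,0]==col,1]
            # predicted top-face far/near edges at that column
            e=[]
            for lat in (-.007,.007):
                L=np.array([proj(S,m+s*u+lat*n+[0,0,.057]) for s in np.linspace(-.25,0,40)]); o=np.argsort(L[:,0]); e.append(np.interp(col,L[o,0],L[o,1]).round(1))
            print(col,r.min()-.5,r.max()+.5,"pred top face",e)
# blue top-face edges in the same top view: lateral centre at z=.072 from m
for A,ce,p in blobs(mask(T,(100,150,70),(120,255,255)),100):
    if 350<ce[0]<400:
        q=np.array([plane(T,x,.072) for x in p]); s=(q-m)@u; l=(q-m)@n
        for a in (.005,.012,.019,.026): k=abs(s-a)<.004; print("blue",a,l[k].min().round(4),l[k].max().round(4))
```

```text
top shank 95 [328.98947368 181.62105263] -98.09332127651776 (np.float64(-0.0729), np.float64(0.0014), np.float64(0.057))
tip end -0.046793052726756997 lat at tip 0.0013447937801384932
scene shank 125 [216.624 238.056] [200 232] [234 244]
202 240.5 244.5 pred top face [np.float64(240.2), np.float64(243.7)]
208 238.5 242.5 pred top face [np.float64(238.4), np.float64(241.9)]
214 236.5 240.5 pred top face [np.float64(236.7), np.float64(240.1)]
220 235.5 238.5 pred top face [np.float64(234.9), np.float64(238.4)]
226 233.5 237.5 pred top face [np.float64(233.1), np.float64(236.6)]
232 231.5 235.5 pred top face [np.float64(231.4), np.float64(234.8)]
blue 0.005 -0.0276 0.026
blue 0.012 -0.0284 0.0274
blue 0.019 -0.028 0.0256
blue 0.026 -0.0271 0.027
```

The shank is level and at the right angle (-98.1°), and sits about 1 to 2 mm to the +n side of the holder axis. I'll shift it back 1.2 mm and insert under force feedback.

```bash
cat > ins.py <<'E'
from workcell import bot
from h import *
m=np.load("m.npy");u=d(-98.05);n=np.r_[-u[1],u[0],0];z0=np.load("zg.npy")[2]
def F(k=2): return np.mean([bot.current_contact_force() for _ in range(k)],0)
def run(s,lat,dz,base,fine_from=.045,tmax=41,lim=4.):
    log=[];why="end"
    while s<.113-.16:
        depth=s+.16
        step,v=(.003,.02) if depth<fine_from else (.0008,.012)
        s+=step; bot.line_to(m+s*u+lat*n+[0,0,z0+dz],None,v)
        f=F()-base; fu,fn,fz=f@u,f@n,f[2]
        log.append((round(s+.16,4),*np.round([fu,fn,fz,lat*1e3,dz*1e3],2),bot.current_clock()))
        if -fu>lim or abs(fn)>9 or abs(fz)>9:
            f=F(4)-base
            if -(f@u)>lim: why="axial";break
            if abs(f@n)>9 or abs(f[2])>9: why="side";break
        if depth>-.01:
            if abs(fn)>1.5: lat+=np.clip(fn*1.5e-4,-4e-4,4e-4)
            if abs(fz)>1.5: dz+=np.clip(fz*1.5e-4,-4e-4,4e-4)
        if bot.current_clock()>tmax: why="time";break
    return s,lat,dz,why,log
E
python3 - <<'E'
from ins import *
lat=-.0012
bot.line_to(m-.205*u+lat*n+[0,0,z0],None,.03); bot.hold(.1); base=F(8); np.save("base.npy",base); print(base,bot.current_ee_pos(),z0)
bot.line_to(m-.178*u+lat*n+[0,0,z0],None,.03)
s,lat,dz,why,log=run(-.178,lat,0.,base); np.save("st.npy",[s,lat,dz])
print(s,lat,dz,why,len(log)); print(*(log[:22]+log[22:-6:8]+log[-6:]),sep="\n")
print(bot.current_ee_pos(),F(4)-base,bot.current_clock())
E
```

```text
[-0.4099209   0.28960589 -1.43440339] [ 0.60099618 -0.0408473   0.00304678] 0.0030389143738591973
-0.0710000000000002 -0.0004623219464282123 0.0002376875802951843 time 76
(-0.015, np.float64(0.61), np.float64(0.28), np.float64(-0.21), np.float64(-1.2), np.float64(0.0), 21.35)
(-0.012, np.float64(-0.28), np.float64(0.78), np.float64(0.5), np.float64(-1.2), np.float64(0.0), 21.65)
(-0.009, np.float64(0.03), np.float64(-0.25), np.float64(-0.47), np.float64(-1.2), np.float64(0.0), 21.95)
(-0.006, np.float64(-0.02), np.float64(-0.54), np.float64(1.58), np.float64(-1.2), np.float64(0.0), 22.25)
(-0.003, np.float64(-0.26), np.float64(-0.33), np.float64(-0.12), np.float64(-1.2), np.float64(0.24), 22.55)
(0.0, np.float64(-0.04), np.float64(0.71), np.float64(-0.48), np.float64(-1.2), np.float64(0.24), 22.85)
(0.003, np.float64(0.05), np.float64(0.24), np.float64(0.59), np.float64(-1.2), np.float64(0.24), 23.15)
(0.006, np.float64(-0.87), np.float64(-0.17), np.float64(-0.03), np.float64(-1.2), np.float64(0.24), 23.45)
(0.009, np.float64(1.49), np.float64(0.87), np.float64(-0.82), np.float64(-1.
[... 2077 characters left out ...]
0.15), np.float64(0.02), np.float64(0.66), np.float64(-0.46), np.float64(0.24), 39.85)
(0.0858, np.float64(0.26), np.float64(0.96), np.float64(0.79), np.float64(-0.46), np.float64(0.24), 40.1)
(0.0866, np.float64(0.21), np.float64(1.03), np.float64(0.75), np.float64(-0.46), np.float64(0.24), 40.35)
(0.0874, np.float64(0.25), np.float64(-0.01), np.float64(1.04), np.float64(-0.46), np.float64(0.24), 40.6)
(0.0882, np.float64(0.2), np.float64(0.14), np.float64(-0.56), np.float64(-0.46), np.float64(0.24), 40.85)
(0.089, np.float64(0.87), np.float64(0.29), np.float64(-0.17), np.float64(-0.46), np.float64(0.24), 41.1)
[ 0.58297547 -0.17367598  0.00325064] [ 0.16880978 -0.90206069 -0.16682566] 41.1
```

The shank slid in freely with no contact yet at 89 mm. To save clock I'll use 1.2 mm steps, with the grip lowered so it slips before the force limit.

Run:
```python
from ins import *
s,lat,dz=np.load("st.npy");base=np.load("base.npy")
bot.set_gripper(0,12); print(bot.current_opening()*92,bot.current_clock()); base=F(6)
log=[];hit=False
while s<-.046:
    s+=.0012; bot.line_to(m+s*u+lat*n+[0,0,z0+dz],None,.008)
    f=F(3)-base; log.append((round(s+.16,4),*np.round([f@u,f@n,f[2]],2),bot.current_clock()))
    if -(f@u)>3.0: hit=True;break
np.save("st.npy",[s,lat,dz])
print(hit,*log,sep="\n"); bot.hold(.05); print(F(4)-base,(F(4)-base)@u,bot.current_ee_pos(),bot.current_opening()*92,bot.current_grip_force())
```

```text
22.06235580886326 41.3167
True
(np.float64(0.0902), np.float64(-0.13), np.float64(-0.48), np.float64(0.64), 41.6167)
(np.float64(0.0914), np.float64(-2.89), np.float64(-0.33), np.float64(1.57), 41.9167)
(np.float64(0.0926), np.float64(-7.09), np.float64(0.4), np.float64(0.69), 42.2167)
[0.9985404  8.31014053 0.56273578] -8.36808721820824 [ 0.58253252 -0.17528972  0.00308853] 21.90249554194954 11.998534351587296
```

There is firm contact at about 91 mm, pressed with 8 N, so the shank is home. I'll release, lift and throw the lever.

Run:
```python
from ins import *
s,lat,dz=np.load("st.npy")
p0=m+s*u+lat*n+[0,0,z0+dz]
bot.set_gripper(.6,20); print("open",bot.current_opening(),bot.current_contact_force(),bot.current_clock())
pickle.dump(bot.read_camera("scene"),open("s3.pkl","wb"))
bot.line_to(p0+[0,0,.101],None,.13)
bot.set_gripper(0,20); print(bot.current_opening(),bot.current_clock())
L=-.0005; zz=.104; P=lambda s:m+s*u+L*n+[0,0,zz]
bot.line_to(P(.012),None,.12); base=F(4)
bot.line_to(P(.066),None,.05); f=F(3)-base; print("66",f@u,f@n,f[2],bot.current_clock())
s=.066
while s<.105:
    s+=.002; bot.line_to(P(s),None,.012); f=F(2)-base; print(round(s,3),np.round([f@u,f@n,f[2]],2))
    if -(f@u)>6: break
print(bot.current_ee_pos(),bot.current_clock())
pickle.dump(bot.read_camera("scene"),open("s4.pkl","wb")); pickle.dump(bot.read_camera("top"),open("t4.pkl","wb"))
```

```text
open 0.598556536559946 [0.40056851 0.86569621 0.59969892] 42.9167
0.011101730976098213 44.775
66 -0.9950858583958377 0.7494304610841407 -0.3395136063451688 46.8167
0.068 [-1.36 -0.07 -1.55]
0.07 [-0.76  0.63 -1.52]
0.072 [-0.01  0.62 -2.22]
0.074 [-1.36  0.51 -1.83]
0.076 [-1.57  0.22 -1.79]
0.078 [-1.41  0.44 -1.77]
0.08 [-1.31 -0.29 -1.3 ]
0.082 [-0.82 -0.76 -1.04]
0.084 [-0.78  0.35 -2.2 ]
0.086 [-5.54  1.   -0.96]
0.088 [-9.55  1.14 -0.13]
[ 0.56098483 -0.32860535  0.10384501] 50.3
```

The lever hit its firm stop at 86 mm, right where predicted. I'll back off and confirm the knob and handle from the pictures.

Run:
```python
from ins import *
p=np.array(bot.current_ee_pos())
bot.line_to(p-.03*u,None,.12); bot.line_to(p-.03*u+[0,0,.12],None,.2); bot.hold(.1)
S=bot.read_camera("scene");T=bot.read_camera("top"); print(bot.current_clock(),bot.current_contact_force())
S3=pickle.load(open("s3.pkl","rb"))
K=proj(S,m+.109*u+[0,0,.147]); K0=proj(S,m+.053*u+[0,0,.149]); print("knob expected",K,"start",K0)
for A,ce,q in blobs(mask(S,(0,0,0),(180,255,38)),25):
    if 130<ce[0]<180 and 215<ce[1]<250: print("black",A,ce)
print("handle expected",proj(S,m-.069*u+[0,0,.05]))
for n_,c in (("s3",S3),("now",S)):
    for A,ce,q in blobs(mask(c,(0,190,60),(6,255,255)),15):
        if 180<ce[0]<260 and 190<ce[1]<260: print(n_,A,ce,q.min(0),q.max(0))
for A,ce,q in blobs(mask(T,(0,190,60),(6,255,255)),15):
    if 290<ce[0]<350 and 160<ce[1]<210:
        X=np.array([plane(T,x,.061) for x in q])-m; print("top handle s",(X@u).min(),(X@u).max(),(X@n).mean())
```

```text
51.7667 [-0.1144837  -0.38517029  0.62135406]
knob expected [139.83871135 232.99919739] start [161.14843307 226.5627476 ]
black 65 [140.38461538 233.18461538]
black 123 [159.66666667 242.94308943]
black 47 [144.82978723 245.55319149]
handle expected [208.29497088 241.98459454]
s3 56 [202.53571429 244.66071429] [198 240] [207 249]
now 161 [208.51552795 242.45962733] [199 237] [219 249]
top handle s -0.10025164290143654 -0.04254298910259986 -0.0023706776246425233
```

```bash
python3 -c "
from workcell import bot
print(bot.job_done(),bot.current_clock())"
```

```text
the job is handed in; nothing more can be done
the job is handed in; nothing more can be done
```

The gauge arm is in the holder, home against a firm stop about 91 mm past the mouth (about 8 N pressed), and released; the clamp lever is at its far-side stop; the job was handed in at about 52 s, after a first grasp that closed on nothing and moved nothing, and I viewed 11 pictures, one over the limit of 10.

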